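Pack the gear, close and clamp the crate, scan it out

ROBOT

A 6-joint arm with a two-finger parallel gripper is mounted at the origin on the work surface. World frame = base frame: x ahead of the robot, y to its left, z up, the work surface at z = 0. Lengths are in mm, angles in rad, forces in N, time in s.
With the tool pointing down it reaches from about 275 to 725 mm from the base axis. Payload 5.6 kg.
Tool frame: the origin (TCP) lies on the mounting face of the last link; the fingertips stand 173 mm ahead of it and the grasp point (between the pads) lies bot.grip_point_offset ahead of it (bot.grip_point_offset is the distance from the TCP to the grasp point, in mm); z points along the fingers, y is the line along which they close (so a half turn about z gives the same grasp; the last joint's range is limited). The gripper opens to 85 mm and grips with 20 to 120 N. Pads are 22 mm wide; open, the fingers measure 114 mm over their backs; the gripper's body (76 mm by 85 mm) begins 54 mm behind the grasp point. The pads swing forward as they close: fully open they stand 13 mm farther back than shut.
Start: joints at [-1.002, 0.255, 0.108, 0, -1.424, -0.285], TCP at [154.023, -527.987, 404.683] pointing down, gripper open.
Joint ranges: [-2.95, 2.95], [-1.21, 1.97], [-1.09, 1.5], [-2.87, 1.71], [-2.94, -0.07], [-3.05, 3.05]. Speed limits (rad/s): [2.57, 2.57, 3.14, 3.14, 3.14, 3.14].

INTERFACE

Orientations are given as a unit quaternion [w, x, y, z].
In Python, from workcell import bot gives the robot as it stands. The module is installed in compiled form; this text tells all that it offers.
- The arm moves only by the tool servo_tool, never from a script. Its argument "plan" is a list of rows, each a list of 2 entries, a list of its own where there are three numbers: the shift along the world's x, y, z in m, then the turn about the world's z in degrees. In form: [[[dx, dy, dz], spin], ...]. A call has 1 to 12 rows; each row is the pose to reach, as a shift and turn from the pose commanded when the call began; what a row does not reach only later rows make up. A row lasts 1/8 s, in which the tool goes at most 62.5 mm and 10.7 degrees, less where a joint would pass 70% of its speed; a pose out of reach is approached as far as the arm can. A call with a gripper value outside its range is refused whole. "gripper" is the opening, from 0 (shut) to 1 (fully open), set as the call begins (left out, the last holds). The fingers move at their own pace and stop on an object; the grip force is fixed at half the most. Time passes only in rows, so rows that repeat a pose let the fingers close. It gives the time, the measured TCP pose, the force, the opening and the grip force at its end, in the units of the state.
- bot.get_obs(): the state, without advancing time (a new reading comes with each control period).
- bot.read_camera(name): name is "side" or "top" or "wrist"; returns the picture (420x560x3 uint8, red, green, blue); there is no depth.
- bot.calibration(name): a dict with "fx", "fy", "cx", "cy" (pixels), "pose" (4x4, takes a point from camera to world coordinates). Camera axes: x right, y down, z forward; pixel columns grow to the right and rows downward; lengths in mm; the calibration is good to about 2 mm. A picture is of the moment at which its call begins: read the wrist's pose just before it. calibration takes no time and is no camera call; for the wrist camera it gives the pose at the moment of the call.
- bot.close_job(): hands the job in; it is judged then, once.
The state is a dict: "time_s": time; "joints": joint angles; "joint_vel": joint speeds; "tau": joint torques, N m; "tcp_pos": TCP position; "ee_rot": TCP orientation; "wrist_force": force on the tool from outside, world axes, zero at the start; "torque": the same for the moment, N m; "width": finger opening in mm; "grip_force": force on a finger pad.
Only numpy, scipy, OpenCV 4.12 (cv2) and the standard library are available. Lean on these libraries where they do the work, as an engineer would, in place of code of your own. Each camera call takes 0.05 s, during which the arm holds its last target. There are 200 camera calls.

TASK

Pack this order: set the toothed gear upright on the round rubber pad in the empty bay of the plywood crate, without dropping it in. Then shut the lid fully without slamming it, swing the steel clamp over until it is fully down on the lid, and finally squeeze the trigger of the bench scanner all the way for a moment and let it go, to book the crate out. Leave the other parts where they are.

Things in the scene. Friction and masses are not known exactly. Their poses are not given: they have to be found in the camera images.
- crate: Fixed plywood crate, outside 200 (own x) x 220 (y) x 90 mm high, walls and floor 8 mm. Origin: centre of underside. Lid hinged on its +x wall; clamp bracket outside the middle of its -x wall (135 mm high, 28 mm out). A divider along x at y = 0 (6 mm thick, top at 53 mm) makes two bays, centres at y = +-53 mm. Own x points to the robot's left, within 0.3 rad.
- pad: Black round rubber pad, 72 mm across, 4 mm thick, fixed on the floor of the empty bay (either bay). Origin: centre of its underside, 8 mm above the bench.
- gear: Loose steel toothed gear, 64 mm across the teeth, 24 mm high, with a smooth round hub 28 mm in diameter rising 30 mm above it (54 mm in all); about 0.55 kg. Stands hub up on the bench. Origin: centre of its underside, z along the hub.
- flange: Bystander: loose steel square flange without teeth, 62 x 62 x 14 mm, with a round boss 38 mm in diameter up to 40 mm. Leave alone. Origin: centre of its underside.
- sleeve: Bystander: dark steel sleeve, 66 mm outside diameter, 60 mm high, already packed in the other bay. Leave alone. Origin: centre of its underside.
- plates: Bystander: stack of rust-brown brake plates, 72 x 48 x 30 mm, on the bench. Leave alone. Origin: centre of its underside.
- lid (a joint): Angle of the crate's lid in rad: 0 shut, 1.57 upright, 1.95 fully open. Stiff hinge: it stays where it is left; closing needs about 5 N at the free edge.
- lid_hinge (a point): Middle of the hinge line, on the lid's outer face (hinge axis: 10 mm below it when shut, at the crate's own (100, 0, 90) mm). Lid's axes: x from free edge to hinge, y along the hinge, z out of the outer (upper) face. Panel 205 mm from hinge to free edge, 220 mm wide, 10 mm thick; two battens 26 mm wide, 8 mm high on the outer face at y = +-92 mm.
- lid_edge (a point): Middle of the lid's free edge, on its outer face; same axes as lid_hinge.
- clamp (a joint): Angle of the steel clamp arm in rad: 0 down, lying level over the lid with its rubber foot on it; 1.57 upright; 2.2 leaning out from the crate. Stays where it is left; about 2 N moves it at the tip.
- clamp_hinge (a point): On the clamp arm's outer (upper when down) face, 4 mm from its hinge axis, which is at the crate's own (-115, 0, 125) mm, parallel to the crate's y. Arm's axes: x from hinge to tip, z out of the outer face. Flat bar 30 mm wide, 8 mm thick, 90 mm from hinge to tip; rubber foot (24 mm across, 21 mm long) on the inner face 68 mm from the hinge.
- clamp_tip (a point): Middle of the arm's free end, on its outer face; same axes as clamp_hinge.
- scanner: Fixed grey pistol-shaped scanner lying on its side in a bracket. Origin: on the bench under the front face of its grip. Grip: bar along own y from -72 to 45 mm, x 0 to 32, z 56 to 84 mm. Head: y 45 to 100, x -70 to 40, top at 95 mm; window faces own -x. Plate 10 mm high below; posts under the head and the grip's end (y -66 to -44).
- squeeze_point (a point): Fixed on the scanner, with its axes, 70 mm above the bench: the middle of the squeeze, 35 mm from the trigger's pivot. Squeeze along own x from above: one finger behind the grip (+x, its back is 21 mm from here), the other on the trigger (-x, its outer face is 32 mm from here when released, 21 mm when fully squeezed).
- trigger_face (a point): On the outer face of the black trigger, at the place to press; the trigger is 50 mm long, 22 mm high (z), 8 mm thick.
- trigger (a joint): Angle of the sprung trigger in rad: 0 released, 0.30 fully squeezed; needs about 8 N at trigger_face and springs back.
Mind the look-alikes: they are no part of the job. What is shaped like the gear but purple is not meant.

How it is judged:
By the outcome, as a careful person would: the job done as asked, in the order asked, and still so for the second after the job is handed in, with the robot touching nothing.
It also fails if it takes over 72 s, if anything falls off the work surface, if the arm or the gripper's body presses on something with over 40 N, if the wrist force passes 120 N, or if a joint passes its speed limit or range.

## Working session

There is one attempt and no reset: what is moved stays moved. The work goes in short steps, Python scripts to look and compute and a tool call to move; the robot and the scene stay as the last step left them, time stands still between calls to the robot, and variables do not carry over. Pictures are saved under pics/ and viewed, at most 10 in all, crops included, and the job is handed in when it is done.

Besides the shell and the picture viewer there is one more tool, called after "Call:" as a command line: name --argument value ..., lists and objects as JSON in quotes. servo_tool: Moves the arm, as the interface text tells. Its arguments: {"type":"object","properties":{"plan":{"type":"array","items":{"type":"array"}},"gripper":{"type":"number"}},"required":["plan"]}

```bash
mkdir -p pics
python3 - <<'E'
from workcell import bot
import cv2,numpy as np
o=bot.get_obs();print({k:np.round(v,3).tolist() for k,v in o.items()},bot.grip_point_offset)
for n in("top","side"):
    c=bot.calibration(n);print(n,c["fx"],c["fy"],c["cx"],c["cy"],np.round(c["pose"],3).tolist())
    cv2.imwrite(f"pics/{n}0.png",bot.read_camera(n)[...,::-1])
E
```

```text
{'time_s': 0.0, 'joints': [-1.002, 0.256, 0.107, -0.0, -1.424, -0.285], 'joint_vel': [-0.0, -0.002, 0.001, -0.0, -0.0, 0.001], 'tau': [-0.002, -38.663, 23.794, 5.365, -0.006, -0.0], 'tcp_pos': [154.015, -527.815, 403.778], 'ee_rot': [-0.0, -0.141, 0.99, 0.001], 'wrist_force': [-0.415, 1.279, -0.232], 'torque': [0.058, -0.013, -0.054], 'grip_force': 0.0, 'width': 85.297} 154.70000000000002
top 533.9073301416837 533.9073301416837 272.44220637149283 206.52319365748642 [[0.055, -0.973, 0.225, 345.182], [-0.998, -0.053, 0.016, -57.689], [-0.004, -0.225, -0.974, 1179.056], [0.0, 0.0, 0.0, 1.0]]
side 439.7706785000866 439.7706785000866 275.4224060177824 217.23551089386692 [[-0.98, -0.117, 0.163, 401.286], [-0.201, 0.593, -0.78, 868.165], [-0.005, -0.797, -0.605, 810.495], [0.0, 0.0, 0.0, 1.0]]
```

View pics/top0.png

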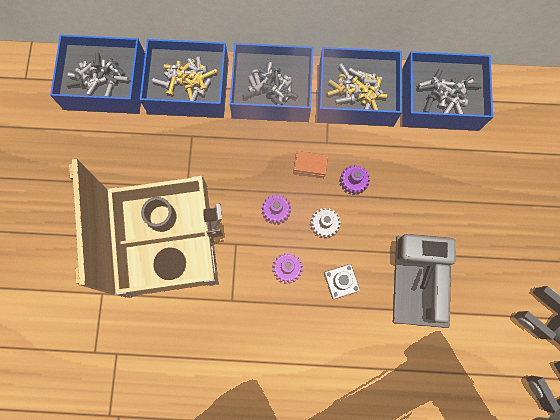

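View pics/side0.png

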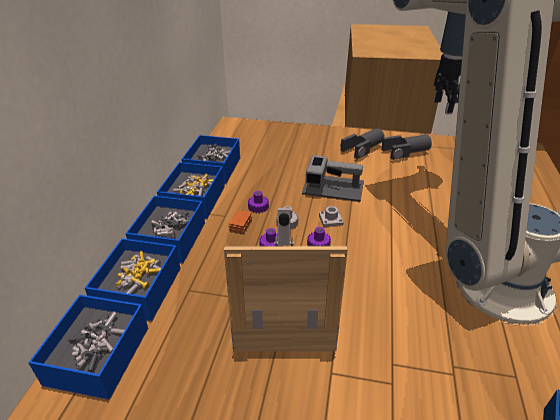

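The top view shows the crate at columns 70–225, with the lid leaning out to the left and the clamp at (213,220). The sleeve is in the far bay at (158,213) and the black pad in the near bay at (170,263). The scanner is at (425,280).

Gear candidates: (325,222) steel toothed, (355,180), (277,208) and (288,267) purple toothed, and (342,281) square flange. The steel toothed one at (325,222) fits the description. I'll confirm it in an enlarged crop.

Run:
```python
import cv2
im=cv2.imread("pics/top0.png")
cv2.imwrite("pics/c1.png",cv2.resize(im[195:335,295:465],None,fx=4.25,fy=4.25,interpolation=cv2.INTER_CUBIC)) 
cv2.imwrite("pics/c2.png",cv2.resize(im[155:300,65:235],None,fx=4,fy=4,interpolation=cv2.INTER_CUBIC))
```

```text
(no output)
```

View pics/c1.png

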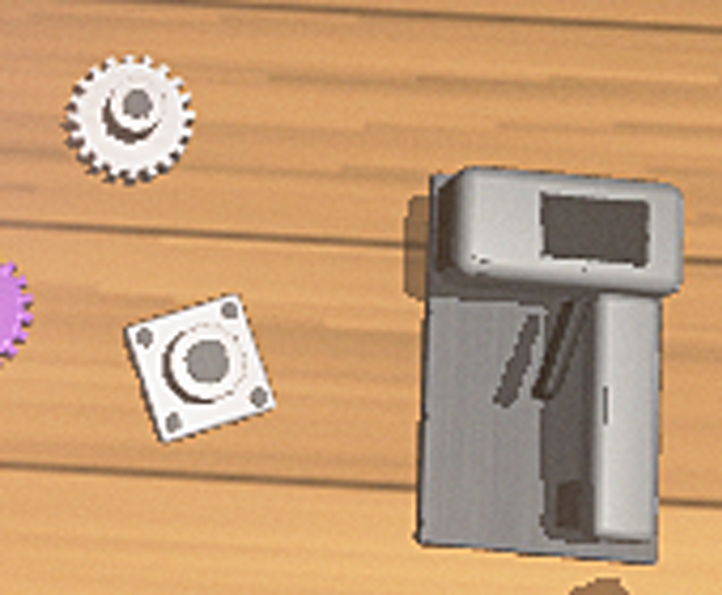

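View pics/c2.png

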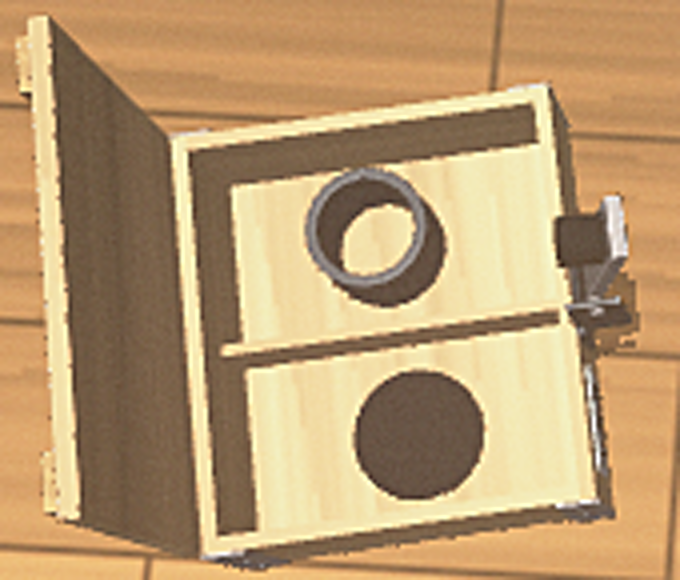

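The crops confirm the steel toothed gear at px (325.6,223), with its hub at (327.5,219). The flange is square without teeth. Crate rim corners are at px (108,189), (202,177), (214.5,280) and (116,294), and the pad is at (170,263.5). The trigger tip is at px (423,288), and the grip's top edges run from columns 435.5 to 450.

```bash
cat > h.py <<'E'
import numpy as np,cv2
from workcell import bot
def ray(n,u,v,z,c=None):
    c=c or bot.calibration(n);P=np.array(c["pose"])
    d=P[:3,:3]@[(u-c["cx"])/c["fx"],(v-c["cy"])/c["fy"],1]
    return (P[:3,3]+d*(z-P[2,3])/d[2])
E
python3 - <<'E'
from h import *
im=cv2.imread("pics/top0.png");hsv=cv2.cvtColor(im,cv2.COLOR_BGR2HSV)
def blob(m,x0,y0,x1,y1):
    k=np.zeros_like(m);k[y0:y1,x0:x1]=m[y0:y1,x0:x1]
    cs,_=cv2.findContours(k,cv2.RETR_EXTERNAL,cv2.CHAIN_APPROX_NONE);return max(cs,key=cv2.contourArea)
T=lambda u,v,z:np.round(ray("top",u,v,z)[:2],1)
white=((hsv[...,1]<60)).astype(np.uint8)
g=blob(white,305,200,348,246);c,r=cv2.minEnclosingCircle(g);print("gear",c,r,T(*c,20),"hub",T(327.5,219.2,54))
pad=(hsv[...,2]<110).astype(np.uint8);p=blob(pad,150,240,192,285);e=cv2.fitEllipse(p);print("pad",e,T(*e[0],12))
C=[T(108,189.25,90),T(202,176.75,90),T(214.5,280,90),T(115.75,293.75,90)];print("crate",C,np.mean(C,0))
for a,b in((1,0),(2,3)):d=C[a]*-1+C[b];print(np.hypot(*d),np.degrees(np.arctan2(d[1],d[0])))
for a,b in((0,1),(3,2)):
    pass
d=C[0]+C[1]-C[2]-C[3];print("y",np.hypot(*d)/2,np.degrees(np.arctan2(*d[::-1])))
f=lambda x,y,z:T(295+x/4.25,195+y/4.25,z)
print("grip FR/BK top head side",f(597,296,84),f(658,300,84),"end",f(597,538,84),f(655,540,84))
print("head",f(450,170,95),f(685,185,95),f(683,290,95),"plate",f(435,175,10),f(420,545,10),f(655,562,10))
print("trigger tip",f(540,395,81),f(548,400,70),"upper",f(570,300,81))
E
```

```text
gear (325.0, 222.73333740234375) 15.266770362854004 [ 582.  -156.8] hub [ 583.1 -159. ]
pad ((169.21075439453125, 263.3350830078125), (30.40765953063965, 31.915800094604492), 41.67180633544922) [474.4 180.2]
crate [array([614.7, 309. ]), array([652.9, 113. ]), array([437. ,  69.1]), array([398.5, 266.1])] [525.775 189.3  ]
199.68785641595733 101.02857655685547
200.72680438845234 101.05802300018519
y 220.36597400687788 11.35837369465682
grip FR/BK top head side [ 493.7 -380.4] [ 493.4 -409.7] end [ 379.3 -378.9] [ 379.9 -406.2]
head [ 549.5 -307. ] [ 548.4 -420.3] [ 497.4 -418.2] plate [ 562.5 -318.8] [ 373.2 -311.8] [ 371.4 -429.5]
trigger tip [ 445.  -353.4] [ 443.8 -360.2] upper [ 491.5 -368.2]
```

Call:
servo_tool --gripper 0.65 --plan '[[[0.02,0.018,0],0],[[0.06,0.052,0],-1],[[0.105,0.09,0],-2],[[0.15,0.13,0],-3],[[0.195,0.168,0],-4],[[0.24,0.207,0],-5],[[0.285,0.246,-0.02],-5],[[0.33,0.285,-0.05],-5],[[0.37,0.32,-0.08],-5],[[0.405,0.35,-0.11],-5],[[0.425,0.367,-0.13],-5],[[0.4285,0.37,-0.13],-5]]'

```text
time_s: 1.6
tcp_pos: [582.8, -156.7, 271.9]
ee_rot: [-0.003, -0.099, 0.995, 0.001]
wrist_force: [-0.2, 0.2, -0.7]
width: 55.5
grip_force: 0.0
```

Run:
```python
from h import *
o=bot.get_obs();print(o["tcp_pos"],o["ee_rot"],o["width"],o["time_s"])
c=bot.calibration("wrist");im=bot.read_camera("wrist");cv2.imwrite("pics/w1.png",im[...,::-1])
print({k:np.round(v,4).tolist() for k,v in c.items()})
P=np.array(c["pose"])
for q in((582.5,-157.8,54),(582.5,-157.8,24)):
    p=P[:3,:3].T@(np.array(q)-P[:3,3]);print(p[0]/p[2]*c["fx"]+c["cx"],p[1]/p[2]*c["fy"]+c["cy"])
```

```text
[ 582.80599834 -156.65784941  271.8897309 ] [-2.56674312e-03 -9.89220409e-02  9.95091708e-01  5.78345123e-04] 55.460193135233844 1.6
{'fx': 376.0835, 'fy': 376.0835, 'cx': 278.1181, 'cy': 205.3641, 'pose': [[-0.1955, 0.9371, 0.2891, 507.1295], [0.9807, 0.1865, 0.0589, -172.2318], [0.0013, 0.2951, -0.9555, 241.9805], [0.0, 0.0, 0.0, 1.0]]}
276.5832428676324 238.5674421818427
276.71125945807916 220.02945332553605
```

View pics/w1.png

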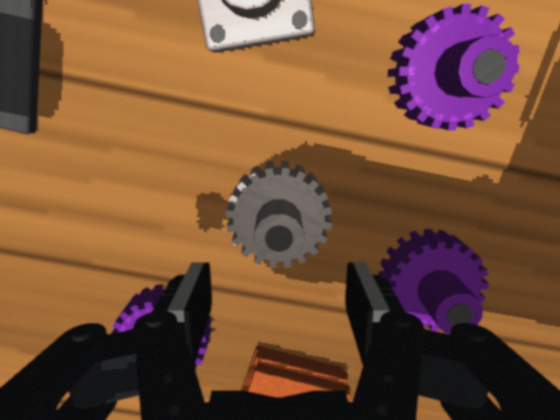

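The wrist view shows the steel gear between the fingers, hub top at (279,238) against a predicted (277,239). The TCP is over it, so I descend and grip.

Call:
servo_tool --plan '[[[0,0,-0.02],0],[[0,0,-0.045],0],[[0,0,-0.06],0],[[0,0,-0.07],0],[[0,0,-0.07],0]]'

```text
time_s: 2.28
tcp_pos: [582.4, -158.3, 204.6]
ee_rot: [-0.0, -0.098, 0.995, -0.0]
wrist_force: [-0.2, 0.3, 0.1]
width: 55.2
grip_force: 0.0
```

Call:
servo_tool --gripper 0.15 --plan '[[[0,0,0],0],[[0,0,0],0],[[0,0,0],0],[[0,0,0],0],[[0,0,0],0]]'

```text
time_s: 2.9
tcp_pos: [582.9, -157.6, 206.0]
ee_rot: [0.001, -0.098, 0.995, 0.0]
wrist_force: [-1.2, 3.4, 5.4]
width: 25.8
grip_force: 59.3
```

Call:
servo_tool --plan '[[[0,0,0.01],0],[[0,0,0.035],0],[[0,0,0.07],0],[[0,0,0.11],0],[[0,0,0.15],0],[[0,0,0.15],0]]'

```text
time_s: 3.65
tcp_pos: [583.0, -158.3, 357.9]
ee_rot: [0.003, -0.098, 0.995, -0.001]
wrist_force: [-0.0, 0.5, -6.1]
width: 26.0
grip_force: 60.0
```

Run:
```python
from h import *
o=bot.get_obs();print(o["tcp_pos"],o["wrist_force"],o["torque"],o["width"],o["time_s"])
a=bot.read_camera("wrist");b=bot.read_camera("side")[150:290,220:390]
cv2.imwrite("pics/w2.png",np.hstack([cv2.resize(a,(440,330)),cv2.resize(b,(360,330))])[...,::-1])
```

```text
[ 582.97030188 -158.29596378  357.91516152] [-0.0225372   0.48101976 -6.14813298] [ 0.0390768  -0.10301277 -0.00894971] 25.952757312589313 3.65
```

View pics/w2.png

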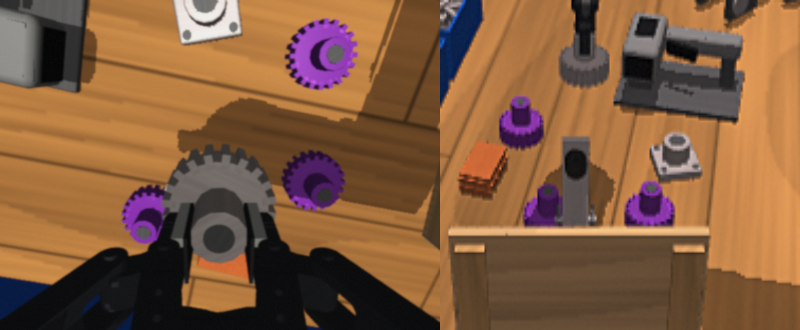

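The gear is held upright and clear (wrist picture: hub at (218,238) between the pads, disc level; side picture: gear hanging at (583,65)). Next I carry it round the clamp to above the pad.

Call:
servo_tool --plan '[[[-0.015,0.01,0],0],[[-0.045,0.03,0],0],[[-0.075,0.06,0],0],[[-0.098,0.095,0],0],[[-0.1085,0.135,0],0],[[-0.1085,0.18,0],0],[[-0.1085,0.225,0],0],[[-0.1085,0.265,0],0],[[-0.1085,0.3,0],0],[[-0.1085,0.325,0],0],[[-0.1085,0.3375,0],0],[[-0.1085,0.3375,0],0]]'

```text
time_s: 5.25
tcp_pos: [473.7, 179.7, 353.2]
ee_rot: [-0.001, -0.098, 0.995, -0.001]
wrist_force: [-0.3, 0.3, -6.2]
width: 26.0
grip_force: 60.1
```

Call:
servo_tool --plan '[[[0,0,-0.03],0],[[0,0,-0.065],0],[[0,0,-0.095],0],[[0,0,-0.11],0],[[0,0,-0.115],0],[[0,0,-0.115],0]]'

```text
time_s: 6.0
tcp_pos: [474.4, 179.5, 240.4]
ee_rot: [0.001, -0.098, 0.995, 0.0]
wrist_force: [-0.2, 0.2, -5.4]
width: 26.0
grip_force: 60.2
```

Run:
```python
from h import *
o=bot.get_obs();print(o["tcp_pos"],o["wrist_force"],o["width"],o["time_s"])
a=bot.read_camera("wrist");b=bot.read_camera("top")[150:310,60:240]
cv2.imwrite("pics/w3.png",np.hstack([cv2.resize(a,(440,330)),cv2.resize(b,(360,330))])[...,::-1])
```

```text
[474.41978737 179.47487576 240.3675303 ] [-0.17771765  0.20823612 -5.36394167] 25.990929655988413 6.0
```

View pics/w3.png

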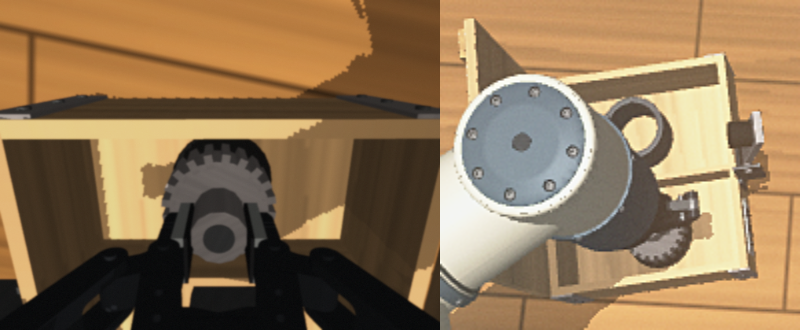

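The wrist picture shows the gear at (218,190) with the pad showing evenly behind it, inside the near bay. I lower gently until contact.

Call:
servo_tool --plan '[[[0,0,-0.006],0],[[0,0,-0.012],0],[[0,0,-0.016],0],[[0,0,-0.019],0],[[0,0,-0.0205],0],[[0,0,-0.0205],0],[[0,0,-0.0205],0]]'

```text
time_s: 6.98
tcp_pos: [474.1, 179.6, 219.4]
ee_rot: [0.0, -0.098, 0.995, 0.0]
wrist_force: [-0.4, -0.4, -6.8]
width: 26.3
grip_force: 60.2
```

Call:
servo_tool --plan '[[[0,0,-0.0005],0],[[0,0,-0.001],0],[[0,0,-0.0015],0],[[0,0,-0.002],0],[[0,0,-0.002],0],[[0,0,-0.002],0]]'

```text
time_s: 7.72
tcp_pos: [474.0, 179.5, 218.0]
ee_rot: [0.0, -0.098, 0.995, 0.0]
wrist_force: [-4.9, -1.7, 5.2]
width: 25.7
grip_force: 61.4
```

Call:
servo_tool --gripper 0.7 --plan '[[[0,0,0],0],[[0,0,0],0],[[0,0,0],0],[[0,0,0],0]]'

```text
time_s: 8.22
tcp_pos: [474.2, 179.6, 217.2]
ee_rot: [0.0, -0.098, 0.995, 0.0]
wrist_force: [0.0, 0.4, -0.9]
width: 60.0
grip_force: 0.0
```

Call:
servo_tool --plan '[[[0,0,0.015],0],[[0,0,0.04],0],[[0,0,0.075],0],[[0,0,0.115],0],[[0,0,0.16],0],[[0,0,0.2],0],[[0,0,0.22],0],[[0,0,0.22],0]]'

```text
time_s: 9.22
tcp_pos: [474.2, 179.6, 438.7]
ee_rot: [0.002, -0.098, 0.995, 0.001]
wrist_force: [-0.5, -1.1, -0.6]
width: 59.9
grip_force: 0.0
```

Run:
```python
from h import *
o=bot.get_obs();print(o["tcp_pos"],o["ee_rot"],o["wrist_force"],o["width"],o["time_s"])
a=bot.read_camera("wrist");cv2.imwrite("pics/w4.png",a[...,::-1])
c=bot.calibration("wrist");P=np.array(c["pose"])
for q in((474.2,179.7,66),(474.2,179.7,36),(474.2,179.7,12)):
    p=P[:3,:3].T@(np.array(q)-P[:3,3]);print(p[0]/p[2]*c["fx"]+c["cx"],p[1]/p[2]*c["fy"]+c["cy"])
```

```text
[474.22529768 179.57506889 438.68967993] [ 1.61249859e-03 -9.80947368e-02  9.95175397e-01  8.67424528e-04] [-0.52218937 -1.09564356 -0.59287229] 59.86352244759116 9.225
278.6291128121476 174.47558422976508
278.57999212106006 167.8299718764266
278.54575796245695 163.19838094638146
```

View pics/w4.png

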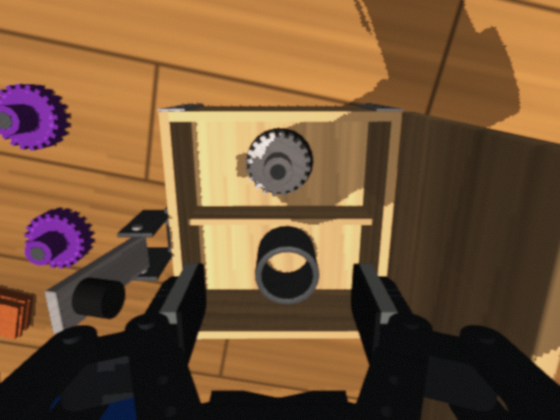

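The wrist view shows the gear upright on the pad with its hub at (277,172), matching the prediction of (279,174). The sleeve at (287,265) is untouched, and the clamp is leaning out at left (95,285). Next I check the lid's actual angle and work out its waypoints.

```bash
cat >> h.py <<'E'
C0=np.array([525.8,189.3]);UX=np.array([-.194,.981])
def crate(X,Y,Z):
    return np.r_[C0+X*UX+Y*np.array([-.981,-.194]),Z]
E
python3 - <<'E'
from h import *
print(bot.get_obs()["joints"])
# lid edge: find z where ray hits lid circle
for u,v in((74.5,159),(82,284)):
    for z in range(230,300,10):
        p=ray("top",u,v,z)[:2]-C0;X=p@UX;print(z,round(X,1),"r",round(np.hypot(X-100,z-90),1),"ang",round(np.pi-np.arctan2(z-90,X-100),2), round(p@[-.981,-.194],1))
import sys
p0=np.array([474.,179.5,437.2])
rows=[(215,480-173),(215,250),(195,250),(121,250)]+[(111-160*np.cos(t)+10*np.sin(t),90+160*np.sin(t)+10*np.cos(t)) for t in np.r_[np.arange(1.5,-.01,-.1)]]
for X,z in rows: print(round(X),round(z),np.round((crate(X,0,z+173)-p0)/1000,4))
E
```

```text
[ 6.71540228e-01  1.61023244e-01  7.04528630e-02 -3.84170967e-04
 -1.47937219e+00 -2.04579188e+00]
230 118.5 r 141.2 ang 1.7 -134.5
240 115.0 r 150.8 ang 1.67 -130.7
250 111.6 r 160.4 ang 1.64 -126.9
260 108.2 r 170.2 ang 1.62 -123.1
270 104.7 r 180.1 ang 1.6 -119.3
280 101.3 r 190.0 ang 1.58 -115.5
290 97.9 r 200.0 ang 1.56 -111.7
230 118.4 r 141.2 ang 1.7 99.4
240 115.0 r 150.7 ang 1.67 100.7
250 111.6 r 160.4 ang 1.64 102.0
260 108.1 r 170.2 ang 1.62 103.4
270 104.7 r 180.1 ang 1.6 104.7
280 101.3 r 190.0 ang 1.58 106.0
290 97.8 r 200.0 ang 1.56 107.3
215 307 [0.0101 0.2207 0.0428]
215 250 [ 0.0101  0.2207 -0.0142]
195 250 [ 0.014   0.2011 -0.0142]
121 250 [ 0.0283  0.1285 -0.0142]
110 250 [ 0.0305  0.1174 -0.0139]
94 249 [ 0.0336  0.1017 -0.0148]
78 247 [ 0.0367  0.0862 -0.0174]
62 243 [ 0.0397  0.071  -0.0215]
47 237 [ 0.0426  0.0562 -0.0271]
33 230 [ 0.0454  0.0421 -0.0342]
19 222 [ 0.048   0.0288 -0.0427]
7 212 [ 0.0505  0.0164 -0.0525]
-5 201 [ 0.0528  0.005  -0.0635]
-15 189 [ 0.0548 -0.0053 -0.0756]
-25 175 [ 0.0566 -0.0144 -0.0887]
-32 162 [ 0.0581 -0.0221 -0.1027]
-39 147 [ 0.0593 -0.0284 -0.1174]
-44 132 [ 0.0603 -0.0332 -0.1326]
-47 116 [ 0.061  -0.0365 -0.1483]
-49 100 [ 0.0613 -0.0383 -0.1642]
```

The lid edge resolves to about 1.55–1.6 rad, so it stands nearly upright. I go over it with shut fingers turned 90°, to its outer side.

Call:
servo_tool --gripper 0.0 --plan '[[[0,0,0.02],9],[[0,0,0.05],18],[[0,0,0.068],28],[[0.002,0.02,0.068],38],[[0.004,0.045,0.068],48],[[0.007,0.075,0.068],58],[[0.011,0.105,0.068],68],[[0.015,0.135,0.068],78],[[0.018,0.158,0.068],86],[[0.02,0.172,0.068],90],[[0.02,0.172,0.068],90],[[0.02,0.172,0.068],90]]'

```text
time_s: 10.78
tcp_pos: [494.1, 351.2, 504.5]
ee_rot: [0.001, 0.773, -0.635, 0.0]
wrist_force: [-0.3, 0.3, 0.4]
width: -0.3
grip_force: 0.0
```

Call:
servo_tool --plan '[[[0,0,-0.02],0],[[0,0,-0.045],0],[[0,0,-0.07],0],[[0,0,-0.082],0],[[0,0,-0.082],0],[[0,0,-0.082],0]]'

```text
time_s: 11.52
tcp_pos: [494.2, 351.4, 424.5]
ee_rot: [-0.001, 0.773, -0.634, 0.0]
wrist_force: [-0.4, 0.5, 0.3]
width: 0.2
grip_force: 0.0
```

Call:
servo_tool --plan '[[[0.004,-0.02,0],0],[[0.0065,-0.034,0],0],[[0.0085,-0.0435,0],0],[[0.0105,-0.0546,0],0],[[0.012,-0.0625,0],0],[[0.0136,-0.0703,-0.001],0],[[0.015,-0.078,-0.002],0],[[0.0167,-0.0858,-0.0035],0],[[0.018,-0.0935,-0.0055],0],[[0.0197,-0.101,-0.0075],0],[[0.021,-0.1085,-0.01],0],[[0.0226,-0.1158,-0.013],0]]'

```text
time_s: 13.02
tcp_pos: [516.6, 235.2, 409.8]
ee_rot: [0.0, 0.773, -0.634, -0.0]
wrist_force: [0.4, 2.5, -0.5]
width: 0.2
grip_force: 1.1
```

Call:
servo_tool --plan '[[[0.0014,-0.007,-0.0035],0],[[0.0028,-0.0141,-0.007],0],[[0.004,-0.021,-0.011],0],[[0.0054,-0.0274,-0.0155],0],[[0.0066,-0.0336,-0.02],0],[[0.0079,-0.0398,-0.0253],0],[[0.009,-0.0455,-0.0308],0],[[0.0102,-0.0512,-0.0363],0],[[0.0112,-0.0563,-0.0423],0],[[0.0122,-0.0615,-0.0484],0],[[0.013,-0.066,-0.055],0],[[0.014,-0.0706,-0.0615],0]]'

```text
time_s: 14.52
tcp_pos: [530.7, 164.8, 348.3]
ee_rot: [-0.0, 0.773, -0.634, 0.0]
wrist_force: [-1.0, 1.1, 1.2]
width: -0.2
grip_force: 0.7
```

Run:
```python
from h import *
o=bot.get_obs();print(o["tcp_pos"],o["wrist_force"],o["time_s"])
b=bot.read_camera("side")[120:400,170:430];a=bot.read_camera("top")[130:330,40:250]
cv2.imwrite("pics/s5.png",np.hstack([cv2.resize(a,(400,400)),cv2.resize(b,(400,400))])[...,::-1])
```

```text
[530.69835025 164.78225512 348.25309287] [-1.0090404   1.0842393   1.18715664] 14.525
```

View pics/s5.png

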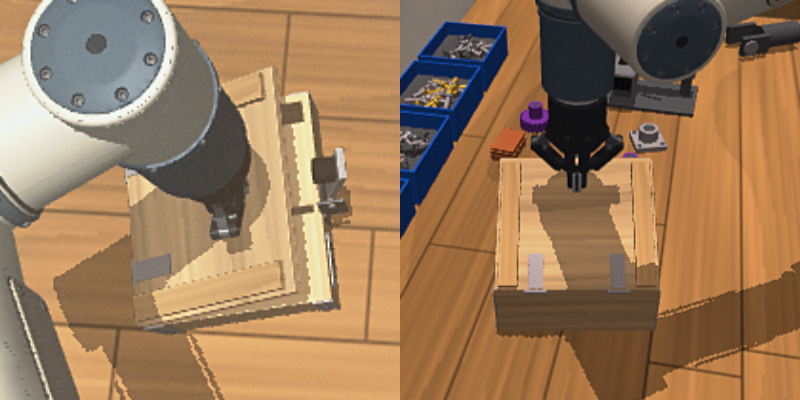

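The lid follows the fingers (about 0.45 rad open, still moving freely, with the fingers on its middle). I continue more slowly.

Call:
servo_tool --plan '[[[0.0005,-0.0027,-0.0047],0],[[0.001,-0.0053,-0.0094],0],[[0.0015,-0.0077,-0.014],0],[[0.002,-0.01,-0.019],0],[[0.0024,-0.012,-0.024],0],[[0.0027,-0.014,-0.0287],0],[[0.003,-0.0157,-0.0337],0],[[0.0034,-0.0173,-0.0387],0],[[0.0037,-0.0188,-0.0439],0],[[0.004,-0.02,-0.049],0],[[0.0042,-0.021,-0.0543],0],[[0.0044,-0.0221,-0.0596],0]]'

```text
time_s: 16.12
tcp_pos: [535.0, 143.0, 288.7]
ee_rot: [-0.0, 0.773, -0.634, -0.0]
wrist_force: [0.5, 0.7, 0.6]
width: -0.2
grip_force: 0.5
```

Call:
servo_tool --plan '[[[0.0001,-0.0005,-0.004],0],[[0.0002,-0.001,-0.008],0],[[0.0003,-0.0015,-0.011],0],[[0.0003,-0.0015,-0.0135],0],[[0.0003,-0.0015,-0.0155],0],[[0.0003,-0.0015,-0.0165],0],[[0.0003,-0.0015,-0.0165],0]]'

```text
time_s: 17.0
tcp_pos: [535.2, 141.4, 273.5]
ee_rot: [-0.0, 0.773, -0.634, 0.0]
wrist_force: [-1.7, -1.1, 6.2]
width: -0.0
grip_force: 3.2
```

Call:
servo_tool --plan '[[[0,0,-0.001],0],[[0,0,-0.002],0],[[0,0,-0.003],0],[[0,0,-0.003],0]]'

```text
time_s: 17.5
tcp_pos: [535.0, 141.3, 273.3]
ee_rot: [-0.001, 0.773, -0.634, 0.001]
wrist_force: [-10.4, -1.3, 23.6]
width: 0.0
grip_force: 11.6
```

The lid is firmly shut (tip at 100 mm, hard stop at 24 N). I back off upward and compute the clamp tip from the first picture.

Call:
servo_tool --plan '[[[0,0,0.01],0],[[0,0,0.04],0],[[0,0,0.08],0],[[0,0,0.12],0],[[0,0,0.15],0],[[0,0,0.15],0]]'

```text
time_s: 18.25
tcp_pos: [535.7, 141.6, 422.1]
ee_rot: [-0.002, 0.773, -0.634, 0.001]
wrist_force: [0.9, -0.1, 0.1]
width: -0.0
grip_force: 0.0
```

Run:
```python
from h import *
o=bot.get_obs();print(o["tcp_pos"],o["ee_rot"],o["wrist_force"],o["time_s"])
a=bot.read_camera("wrist");b=bot.read_camera("side")[180:380,190:390]
cv2.imwrite("pics/w6.png",np.hstack([cv2.resize(a,(480,360)),cv2.resize(b,(320,360))])[...,::-1])
for z in(150,180,200,210,215,220):
    p=ray("top",219,213,z)[:2]-C0;print(z,p@UX,p@[-.981,-.194],"r",np.hypot(p@UX+115,z-125))
c=bot.calibration("wrist");P=np.array(c["pose"])
for t in(1.2,1.4,1.6,1.8,2.0,2.2):
  for r in(0,90):
    q=crate(-115+r*np.cos(t),0,125+r*np.sin(t));p=P[:3,:3].T@(q-P[:3,3]);print(t,r,(p[:2]/p[2]*c["fx"]+[c["cx"],c["cy"]])*480/560)
```

```text
[535.67575944 141.5713583  422.10072466] [-0.00225012  0.77306107 -0.63432664  0.00110623] [ 0.90826229 -0.12590491  0.06578736] 18.25
150 -130.4897272241952 -12.742995701069558 r 29.409720323049218
180 -132.72770365817263 -5.809118089742433 r 57.78642986888866
200 -134.21968794749094 -1.1865330155243479 r 77.42348742338419
210 -134.96568009215008 1.1247595215846937 r 87.31339176519303
215 -135.3386761644797 2.2804057901391666 r 92.26950605765468
220 -135.71167223680925 3.4360520586937406 r 97.23154512217224
1.2 0 [237.53507738  88.89497929]
1.2 90 [237.33699423 154.01769203]
1.4 0 [237.53507738  88.89497929]
1.4 90 [237.28016582 124.96326986]
1.6 0 [237.53507738  88.89497929]
1.6 90 [237.23320495  90.90235091]
1.8 0 [237.53507738  88.89497929]
1.8 90 [237.20205922  54.71151816]
2.0 0 [237.53507738  88.89497929]
2.0 90 [237.19085087  20.03124695]
2.2 0 [237.53507738  88.89497929]
2.2 90 [237.20056876  -9.61053045]
```

View pics/w6.png

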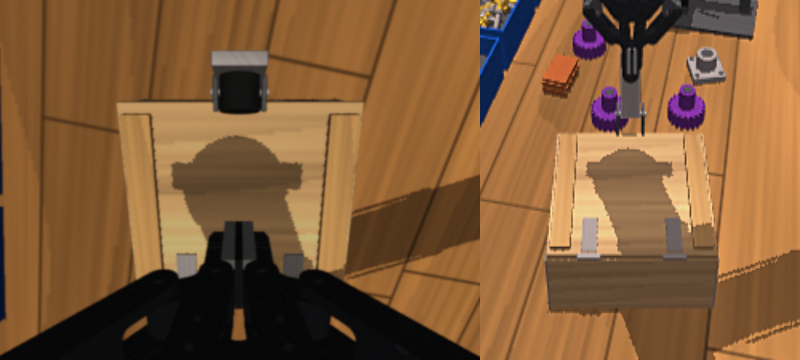

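The wrist picture shows the lid flat and shut. The clamp stands at (240,80) with its tip edge at row ~55, i.e. about 1.8 rad, leaning out. I cross above it and come down on its outer side.

Call:
servo_tool --plan '[[[0.003,-0.015,0],0],[[0.009,-0.045,0],0],[[0.016,-0.08,0],0],[[0.022,-0.11,0],0],[[0.0254,-0.1285,0],0],[[0.0254,-0.1285,0],0],[[0.0254,-0.1285,-0.015],0],[[0.0254,-0.1285,-0.035],0],[[0.0254,-0.1285,-0.0466],0],[[0.0254,-0.1285,-0.0466],0]]'

```text
time_s: 19.6
tcp_pos: [560.4, 13.5, 371.7]
ee_rot: [0.001, 0.773, -0.634, -0.001]
wrist_force: [-0.4, 0.2, 0.1]
width: 0.0
grip_force: 0.0
```

Call:
servo_tool --plan '[[[-0.003,0.015,0],0],[[-0.006,0.03,0],0],[[-0.008,0.04,0],0],[[-0.0097,0.049,0],0],[[-0.011,0.0555,0],0],[[-0.0122,0.0616,-0.0005],0],[[-0.0136,0.069,-0.002],0],[[-0.015,0.076,-0.0036],0],[[-0.0163,0.0827,-0.0065],0],[[-0.0177,0.0895,-0.0097],0],[[-0.019,0.0955,-0.014],0],[[-0.02,0.1014,-0.0184],0]]'

```text
time_s: 21.1
tcp_pos: [540.6, 114.9, 354.2]
ee_rot: [-0.0, 0.773, -0.634, -0.0]
wrist_force: [-0.4, -0.5, 2.3]
width: 0.1
grip_force: 0.8
```

Call:
servo_tool --plan '[[[-0.001,0.005,-0.0053],0],[[-0.002,0.01,-0.011],0],[[-0.0028,0.014,-0.0172],0],[[-0.0036,0.0178,-0.0237],0],[[-0.0041,0.0205,-0.0307],0],[[-0.0046,0.0229,-0.0378],0],[[-0.0048,0.024,-0.0425],0],[[-0.005,0.025,-0.047],0],[[-0.005,0.025,-0.05],0],[[-0.005,0.025,-0.0525],0],[[-0.005,0.025,-0.054],0],[[-0.005,0.025,-0.054],0]]'

```text
time_s: 22.6
tcp_pos: [535.5, 139.5, 302.3]
ee_rot: [-0.001, 0.773, -0.634, 0.0]
wrist_force: [-5.3, 1.6, 11.2]
width: 0.4
grip_force: 5.6
```

Call:
servo_tool --plan '[[[0,0,-0.001],0],[[0,0,-0.002],0],[[0,0,-0.0025],0],[[0,0,-0.0025],0]]'

```text
time_s: 23.1
tcp_pos: [535.4, 139.4, 302.1]
ee_rot: [-0.001, 0.773, -0.634, 0.001]
wrist_force: [-11.7, 1.2, 24.3]
width: 0.0
grip_force: 11.9
```

Call:
servo_tool --plan '[[[0,0,0.01],0],[[0,0,0.04],0],[[0,0,0.08],0],[[0,0,0.12],0],[[0,0,0.15],0],[[0,0,0.15],0]]'

```text
time_s: 23.85
tcp_pos: [536.0, 139.2, 450.5]
ee_rot: [-0.002, 0.773, -0.634, 0.001]
wrist_force: [-0.7, -0.2, -0.2]
width: 0.1
grip_force: 0.0
```

Run:
```python
from h import *
o=bot.get_obs();print(o["tcp_pos"],o["joints"],o["wrist_force"],o["time_s"])
a=bot.read_camera("wrist");b=bot.read_camera("side")[200:330,230:360]
cv2.imwrite("pics/w7.png",np.hstack([cv2.resize(a,(440,330)),cv2.resize(b,(360,330))])[...,::-1])
```

```text
[536.0095507  139.22440465 450.46853074] [ 5.36943481e-01  2.53055660e-01  2.19947633e-01  7.59139791e-04
 -1.53320139e+00 -3.40692808e-01] [-0.72591934 -0.20958178 -0.1984323 ] 23.85
```

View pics/w7.png

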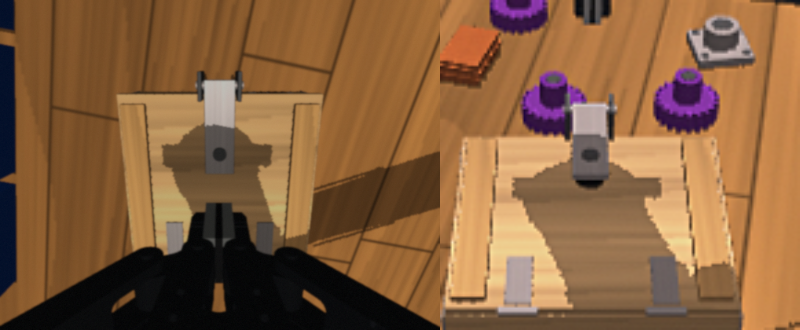

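The clamp lies flat with its foot on the lid (tip at (218,170) in the wrist view, and the side view agrees). Next is the scanner, opened wide and turned to its grip.

Call:
servo_tool --gripper 1.0 --plan '[[[-0.003,-0.02,0],-5],[[-0.01,-0.06,0],-14],[[-0.017,-0.11,0],-24],[[-0.025,-0.165,0],-34],[[-0.033,-0.22,0],-44],[[-0.041,-0.275,0],-54],[[-0.049,-0.33,0],-64],[[-0.056,-0.385,-0.02],-74],[[-0.063,-0.435,-0.05],-84],[[-0.07,-0.48,-0.08],-93],[[-0.075,-0.515,-0.1],-100],[[-0.077,-0.529,-0.11],-103]]'

```text
time_s: 25.45
tcp_pos: [457.6, -390.9, 334.8]
ee_rot: [-0.002, 0.017, 1.0, 0.001]
wrist_force: [-0.5, 0.0, -0.4]
width: 85.9
grip_force: 0.0
```

Run:
```python
from h import *
o=bot.get_obs();print(o["tcp_pos"],o["ee_rot"],o["width"],o["time_s"])
c=bot.calibration("wrist");im=bot.read_camera("wrist");np.save("w.npy",im)
g=cv2.GaussianBlur(cv2.cvtColor(im,cv2.COLOR_RGB2GRAY),(3,3),0)
# scan rows across grip: print strong horizontal gradients mapped to z=84 in scanner axes
u0=np.array([458.7,-389.7])
P=np.array(c["pose"])
def proj(q):
    p=P[:3,:3].T@(np.array(q)-P[:3,3]);return p[:2]/p[2]*c["fx"]+[c["cx"],c["cy"]]
for q in((458.7,-378.7,84),(458.7,-410.5,84),(440,-378.2,84),(440,-410,84),(445,-353,81)):print(q,proj(q))
for wx in(458,440,425):
    ys=np.arange(-425,-340,1.0);v=[]
    for y in ys:
        a,b=np.round(proj((wx,y,84))).astype(int);v.append(int(g[b,a]) if 0<=b<420 and 0<=a<560 else -1)
    print(wx,list(zip(ys.astype(int)[::2],v[::2])))
```

```text
[ 457.63529644 -390.9482048   334.81132337] [-0.00234459  0.01732853  0.99984623  0.0013178 ] 85.91894849221859 25.45
(458.7, -378.7, 84) [297.95143983 219.92380555]
(458.7, -410.5, 84) [246.91929921 221.69651127]
(440, -378.2, 84) [298.1449513 190.8629061]
(440, -410, 84) [245.8801188  192.71287176]
(445, -353, 81) [338.78239444 195.97677591]
458 [(np.int64(-425), 135), (np.int64(-423), 126), (np.int64(-421), 91), (np.int64(-419), 95), (np.int64(-417), 93), (np.int64(-415), 95), (np.int64(-413), 96), (np.int64(-411), 95), (np.int64(-409), 71), (np.int64(-407), 57), (np.int64(-405), 67), (np.int64(-403), 73), (np.int64(-401), 75), (np.int64(-399), 75), (np.int64(-397), 75), (np.int64(-395), 76), (np.int64(-393), 76), (np.int64(-391), 76), (np.int64(-389), 76), (np.int64(-387), 77), (np.int64(-385), 76), (np.int64(-383), 75), (np.int64(-381), 70), (np.int64(-379), 57), (np.int64(-377), 46), (np.int64(-375), 46), (np.int64(-373), 46), (np.int64(-371), 43), (np.int64(-369), 8), (np.int64(-367), 5), (np.int64(-365), 10), (np.int64(-363), 15), (np.int64(-361), 14), (np.int64(-359), 22), (
[... 1399 characters left out ...]
.int64(-403), 83), (np.int64(-401), 77), (np.int64(-399), 77), (np.int64(-397), 78), (np.int64(-395), 78), (np.int64(-393), 80), (np.int64(-391), 80), (np.int64(-389), 80), (np.int64(-387), 81), (np.int64(-385), 81), (np.int64(-383), 80), (np.int64(-381), 76), (np.int64(-379), 67), (np.int64(-377), 47), (np.int64(-375), 47), (np.int64(-373), 48), (np.int64(-371), 49), (np.int64(-369), 49), (np.int64(-367), 48), (np.int64(-365), 48), (np.int64(-363), 47), (np.int64(-361), 48), (np.int64(-359), 47), (np.int64(-357), 49), (np.int64(-355), 47), (np.int64(-353), 48), (np.int64(-351), 49), (np.int64(-349), 49), (np.int64(-347), 49), (np.int64(-345), 47), (np.int64(-343), 47), (np.int64(-341), 49)]
```

The wrist profile agrees: grip front at y=−378.5, back at −409, and trigger face at y≈−358 where x=458. I go down and squeeze.

Call:
servo_tool --plan '[[[0,0,0],0],[[0,0,-0.02],0],[[0,0,-0.05],0],[[0,0,-0.08],0],[[0,0,-0.105],0],[[0,0,-0.116],0],[[0,0,-0.116],0]]'

```text
time_s: 26.38
tcp_pos: [459.1, -389.0, 222.4]
ee_rot: [-0.0, 0.014, 1.0, -0.0]
wrist_force: [0.4, -0.5, 0.6]
width: 85.2
grip_force: 0.0
```

Call:
servo_tool --gripper 0.4 --plan '[[[0,0,0],0],[[0,0,0],0],[[0,0,0],0],[[0,0,0],0],[[0,0,0],0]]'

```text
time_s: 27.0
tcp_pos: [458.9, -388.7, 223.3]
ee_rot: [0.001, 0.015, 1.0, 0.001]
wrist_force: [-1.6, 6.7, 6.8]
width: 40.3
grip_force: 62.9
```

Fully squeezed: 40 mm, the same ~2 mm bias as on the 28 mm hub, with 63 N against the stop. I hold briefly, release and retract.

Call:
servo_tool --plan '[[[0,0,0],0],[[0,0,0],0],[[0,0,0],0],[[0,0,0],0]]'

```text
time_s: 27.5
tcp_pos: [458.9, -388.6, 223.3]
ee_rot: [0.001, 0.015, 1.0, 0.001]
wrist_force: [-1.5, 6.3, 6.3]
width: 40.2
grip_force: 62.9
```

Call:
servo_tool --gripper 1.0 --plan '[[[0,0,0],0],[[0,0,0],0],[[0,0,0],0],[[0,0,0],0],[[0,0,0],0]]'

```text
time_s: 28.12
tcp_pos: [458.6, -389.8, 222.2]
ee_rot: [0.0, 0.015, 1.0, -0.0]
wrist_force: [0.4, 0.7, -0.1]
width: 85.4
grip_force: 0.0
```

Call:
servo_tool --plan '[[[0,0,0.02],0],[[0,0,0.05],0],[[0,0,0.09],0],[[0,0,0.13],0],[[0,0,0.16],0],[[0,0,0.18],0],[[0,0,0.18],0],[[0,0,0.18],0]]'

```text
time_s: 29.12
tcp_pos: [458.6, -389.5, 401.0]
ee_rot: [-0.001, 0.015, 1.0, 0.001]
wrist_force: [0.5, 0.1, -0.7]
width: 85.5
grip_force: 0.0
```

Run:
```python
from h import *
o=bot.get_obs();print(o["tcp_pos"],o["wrist_force"],o["width"],o["time_s"])
# numeric check: crate area in top view; lid edge and gear-free view unchanged, bystanders vs start
a=cv2.imread("pics/top0.png");b=bot.read_camera("top")[...,::-1]
for n,(x0,y0,x1,y1) in dict(flange=(322,262,362,302),plates=(290,148,330,178),purpleA=(258,190,296,226),purpleB=(270,250,306,286),purpleC=(338,162,374,198)).items():
    m=[cv2.moments(((cv2.cvtColor(i[y0:y1,x0:x1].copy(),cv2.COLOR_BGR2HSV)[...,1]<60) if n=="flange" else (cv2.cvtColor(i[y0:y1,x0:x1].copy(),cv2.COLOR_BGR2HSV)[...,0]<11) if n=="plates" else (cv2.cvtColor(i[y0:y1,x0:x1].copy(),cv2.COLOR_BGR2HSV)[...,0]>125)).astype(np.uint8),True) for i in(a,b)]
    print(n,[(round(q["m10"]/max(q["m00"],1),1),round(q["m01"]/max(q["m00"],1),1),q["m00"]) for q in m])
```

```text
[ 458.57731491 -389.4830811   400.99948766] [ 0.46564836  0.13482419 -0.68870112] 85.5499813955991 29.125
flange [(19.6, 19.1, 788.0), (23.2, 20.9, 1099.0)]
plates [(21.2, 16.2, 376.0), (21.3, 15.5, 524.0)]
purpleA [(17.8, 18.4, 563.0), (17.8, 18.4, 567.0)]
purpleB [(17.1, 17.3, 611.0), (17.1, 17.4, 615.0)]
purpleC [(16.2, 17.3, 641.0), (16.2, 17.3, 638.0)]
```

Run:
```python
from workcell import bot
print(bot.close_job())
```

```text
the job is handed in; nothing more can be done
None
```

The job is done and handed in at about 29 s: the gear is upright on the pad, the lid shut, the clamp down, and the scanner trigger squeezed fully and released; I viewed 11 pictures, one over the limit of 10, and my last image check gave no clear reading on the flange and plates, though no move went near them.

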